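# Slide the pepper mill onto its cork mat

## Task

Push the tall dark-wood pepper mill low on its foot so that it slides across the tiled shelf, staying upright, until its foot stands wholly on the round cork mat; then leave it standing there and take the hand away. Push gently and do not squeeze, lift or tip it, and leave the mate gourd, the red canister, the glass shaker and the spoon rest where they are.

Things in the scene. Friction and masses are not known exactly. Their poses are not given: they have to be found in the camera images.
- mill: loose dark-wood pepper mill, 214 mm tall, about 0.25 to 0.5 kg; origin at the centre of its underside, z up along its axis. Its foot is an upright cylinder 68 mm in diameter and 45 mm high; above it a waist tapers from 56 mm (at 45 mm height) to 30 mm in diameter (at 105 mm), and the head, 52 mm in diameter, is widest at 170 mm height. It slides on the tiles with friction; pushed above the foot it is likely to tip.
- cork_mat: round brown cork mat, 120 mm in diameter, let in flush with the tiles (fixed, no edge to climb); origin at its centre on the shelf surface. Its place may be to the left or to the right
- blue_mat: round blue ceramic mat of the same size, also flush and fixed; origin at its centre; the glass shaker stands on it. Not the mill's place
- shaker: loose stubby glass shaker with steel cap, 55 mm in diameter, 80 mm tall, on the blue mat; origin at the centre of its underside; to be left alone
- turntable: low bamboo turntable at the right, 224 mm in diameter, top 28 mm above the shelf, turns freely about its vertical axis; origin at its centre on the shelf surface
- gourd: loose mate gourd, 80 mm in diameter, 88 mm tall, with a steel straw rising to 145 mm above its underside, on the turntable; origin at the centre of its underside; to be left alone
- canister: loose red plastic canister with white lid, 88 mm in diameter, 102 mm tall, on the turntable; origin at the centre of its underside; to be left alone
- spoon_rest: loose wooden spoon rest, 110 mm (its x) by 75 mm (its y), 16 mm high, on the shelf at the left; origin at the centre of its underside; to be left alone
Mind the look-alikes: they are no part of the job. Leave any pink or purple look-alike of the mill alone.

How it is judged (in metres and radians):
At the end, for the whole second after the job is handed in: The mill stands upright and still on the shelf with its whole foot on the cork mat (its axis within 26 mm of the mat's centre); shaker, gourd, canister and spoon rest are within 20 mm of where they began (horizontal distance between mill and cork_mat below 0.026 m and angle between mill's own z axis and vertical below 0.05 rad and height (world z) of mill below 0.004 m and linear speed of mill below 0.02 m/s and distance of each of shaker, gourd, canister, spoon_rest from where it was at the start of the episode below 0.02 m); the robot touches nothing.
It fails at once if the mill is tipped (more than 0.2 rad) (angle between mill's own z axis and vertical above 0.2 rad).
It fails at once if the mill is lifted off the shelf (height (world z) of mill above 0.008 m).
It fails at once if the mill is squeezed or shoved hard (over 25 N) (contact force between the fingers and mill above 25 N).
It fails at once if a bystander is disturbed (distance of any of shaker, gourd, canister, spoon_rest from where it was at the start of the episode above 0.02 m).
It also fails if it takes over 45 s, if anything falls off the work surface, if the arm or the gripper's body presses on something with over 40 N, if the wrist force passes 120 N, or if a joint passes its speed limit or range.

## Robot

A 6-joint arm with a two-finger parallel gripper is mounted at the origin on the work surface. World frame = base frame: x ahead of the robot, y to its left, z up, the work surface at z = 0. Lengths are in mm, angles in rad, forces in N, time in s.
With the tool pointing down it reaches from about 350 to 975 mm from the base axis. Payload 7.1 kg.
Tool frame: the origin (TCP) lies at the very end of the fingers, on their centre line; the grasp point (between the pads) lies 19 mm behind it; z points along the fingers, y is the line along which they close (so a half turn about z gives the same grasp; the last joint's range is limited). The gripper opens to 88 mm and grips with 3 to 60 N. Pads are 20 mm wide; open, the fingers measure 115 mm over their backs; the gripper's body (75 mm by 178 mm) begins 61 mm behind the grasp point.
Start: joints at [-0.019, 0.423, 1.63, -0, 1.089, -0.019], TCP at [624.984, 0.026, 222.675] pointing down, gripper open.
Joint ranges: [-3, 3], [-0.9, 2.11], [0.09, 2.58], [-1.31, 4.45], [0.11, 2.69], [-2.54, 2.54]. Speed limits (rad/s): [2.39, 2.39, 3.01, 3.14, 3.14, 3.14].

## Interface

Orientations are given as a unit quaternion [w, x, y, z].
In Python, from workcell import * gives the robot as it stands.
- The arm moves only by the tool play_rows, never from a script. Its arguments are lists of equal length, an entry for each row: "gripper": the opening, from 0 (shut) to 1 (fully open); "dp": the shift along the tool's x, y, z in m, a list of three; "twist": the turn about the tool's z in rad. A call has 1 to 20 rows; each row is the pose to reach, as a shift and turn from the pose commanded when the call began, along the tool's axes at that moment; what a row does not reach only later rows make up. A row lasts 1/8 s, in which the tool goes at most 62.5 mm and 10.7 degrees, less where a joint would pass 70% of its speed; a pose out of reach is approached as far as the arm can. A call with a gripper value outside its range is refused whole. The fingers move at their own pace and stop on an object; "force" is the grip in N (left out, the last holds). Time passes only in rows, so rows that repeat a pose let the fingers close. It gives the time, the measured TCP pose, the force, the opening and the grip force at its end, in the units of the state.
- observe(): the state, without advancing time (a new reading comes with each control period).
- camera(name): name is "scene" or "side" or "wrist"; returns a dict with "image" (480x640x3 uint8, red, green, blue), "camera_matrix" (3x3 intrinsics, pixels), "dist_coeffs" ([k1, k2, p1, p2, k3] as OpenCV has them; the pictures are not rectified), "origin" and "rotation" of the camera in the world. Camera axes: x right, y down, z forward; pixel columns grow to the right and rows downward; lengths in mm; the calibration is good to about 2 mm. A picture is of the moment at which its call begins. There is no depth.
- hand_in(): hands the job in; it is judged then, once.
The state is a dict: "t": time; "joint_positions": joint angles; "dq": joint speeds; "effort": joint torques, N m; "position": TCP position; "tcp_rot": TCP orientation; "ft_force": force on the tool from outside, world axes, zero at the start; "wrist_torque": the same for the moment, N m; "opening": opening from 0.0 (shut) to 1.0 (fully open); "grip_force": force on a finger pad.
Only numpy, scipy, OpenCV 4.12 (cv2) and the standard library are available. Lean on these libraries where they do the work, as an engineer would, in place of code of your own. Each camera call takes 0.05 s, during which the arm holds its last target. There are 200 camera calls.

## Working session

There is one attempt and no reset: what is moved stays moved. The work goes in short steps, Python scripts to look and compute and a tool call to move; the robot and the scene stay as the last step left them, time stands still between calls to the robot, and variables do not carry over. Pictures are saved under pics/ and viewed, at most 10 in all, crops included, and the job is handed in when it is done.

Besides the shell and the picture viewer there is one more tool, called after ">>>" in YAML: its name, and indented under it one key for each argument. play_rows: Moves the arm, as the interface text tells. Its arguments: {"type":"object","properties":{"gripper":{"type":"array","items":{"type":"number"}},"dp":{"type":"array","items":{"type":"array","items":{"type":"number"}}},"twist":{"type":"array","items":{"type":"number"}},"force":{"type":"number"}},"required":["gripper","dp","twist"]}

```bash
mkdir -p pics
cat > h.py <<'E'
from workcell import *
import numpy as np, cv2
def save(n,f):
    c=camera(n); cv2.imwrite('pics/'+f,c['image'][:,:,::-1]); return c
def ray(c,uv):
    p=cv2.undistortPoints(np.array([[uv]],float),np.array(c['camera_matrix']),np.array(c['dist_coeffs']))[0,0]
    d=np.array(c['rotation'])@np.array([p[0],p[1],1.]); return np.array(c['origin']),d
def onz(c,uv,z=0):
    o,d=ray(c,uv); return o+d*(z-o[2])/d[2]
def proj(c,P):
    R=np.array(c['rotation']); q=(np.atleast_2d(P)-np.array(c['origin']))@R
    return cv2.projectPoints(q,np.zeros(3),np.zeros(3),np.array(c['camera_matrix']),np.array(c['dist_coeffs']))[0][:,0]
E
python3 - <<'E'
from h import *
for n in ('scene','side'):
    c=save(n,n+'0.png'); print(n,c['origin'],np.round(c['rotation'],3).tolist())
s=observe();print(s['t'],s['position'],s['tcp_rot'])
E
```

```text
scene [1381.34014036  385.39032506  822.47175169] [-0.23, 0.476, 0.768, -0.362]
side [ 103.64182807 -585.99445636  843.2217753 ] [-0.336, 0.884, -0.308, 0.107]
0.1 [6.24530589e+02 5.10044690e-02 2.22001592e+02] [-4.56891833e-04  7.07100632e-01  7.07112643e-01 -4.44152908e-04]
```

View pics/scene0.png

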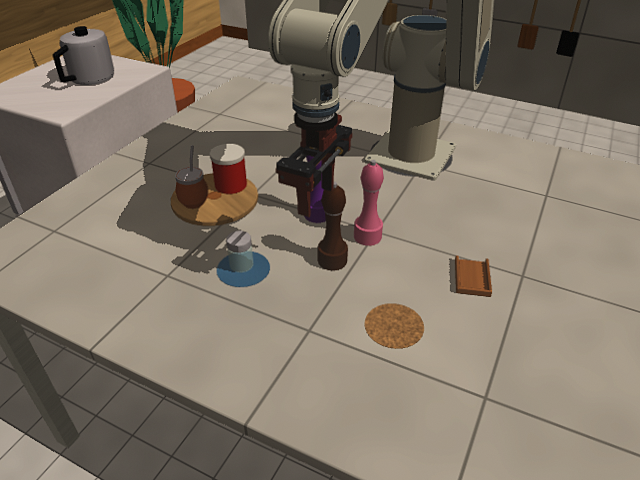

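View pics/side0.png

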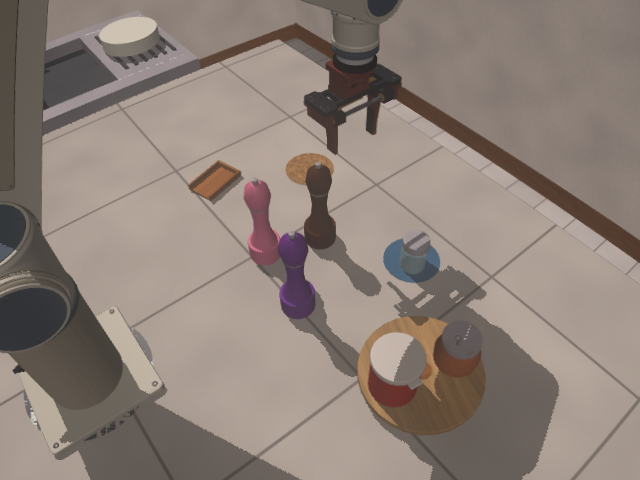

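Both views show the dark mill's foot at scene (332,258) and side (320,238). The cork mat is at scene (394,325) and side (310,168). The pink and purple mills stand behind the dark one.

```bash
cat > m.py <<'E'
from h import *
def cork(c,box):
    im=c['image'].astype(int);x0,y0,x1,y1=box
    h=cv2.cvtColor(c['image'],cv2.COLOR_RGB2HSV)
    m=((h[...,1]>100)&(h[...,2]>90)).astype(np.uint8); k=np.zeros_like(m);k[y0:y1,x0:x1]=m[y0:y1,x0:x1]
    k=cv2.morphologyEx(k,cv2.MORPH_CLOSE,np.ones((5,5)))
    ct=max(cv2.findContours(k,0,2)[0],key=cv2.contourArea)
    P=np.array([onz(c,p[0])[:2] for p in ct]).astype(np.float32)
    return cv2.minEnclosingCircle(P)
def foot(c,box,vmax=75):
    # dark blob; bottom edge -> near rim of the foot
    x0,y0,x1,y1=box; h=c['image'].max(2)
    k=np.zeros(h.shape,np.uint8);k[y0:y1,x0:x1]=(h[y0:y1,x0:x1]<vmax)
    n,l,st,_=cv2.connectedComponentsWithStats(k); i=1+np.argmax(st[1:,4]); 
    return (l==i),st[i]
def near(c,uv,r=34):
    p=onz(c,uv); d=p[:2]-np.array(c['origin'])[:2]; return p[:2]+r*d/np.linalg.norm(d)
E
python3 - <<'E'
from m import *
cs=camera('scene');cd=camera('side')
print('cork',cork(cs,(355,295,435,355)),cork(cd,(280,150,308,186)),cork(cd,(280,150,340,186)))
for c,b in((cs,(310,240,355,280)),(cd,(295,210,345,255))):
    m,s=foot(c,b); print(s)
    for v in range(s[1],s[1]+s[3],3):
        x=np.flatnonzero(m[v]); print(v,x.min(),x.max(),end=' | ')
    print()
    im=c['image'];
a=cs['image'][140:380,130:530];cv2.imwrite('pics/c1.png',cv2.resize(a[:,:,::-1],(800,480)))
for n,c,uv,r in(('mill s',cs,(332,270),34),('mill d',cd,(320,248),34),('pink s',cs,(368,244),34),('pink d',cd,(266,263),34),('purple s',cs,(318,221),34),('purple d',cd,(298,317),34),('shaker s',cs,(240,271),27),('rest s',cs,(473,281),0),('rest d',cd,(215,183),0)):print(n,near(c,uv,r).round(0))
E
```

```text
Traceback (most recent call last):
  File "m.py", line 8, in cork
    P=np.array([onz(c,p[0])[:2] for p in ct]).astype(np.float32)
                ~~~^^^^^^^^
  File "h.py", line 9, in onz
    o,d=ray(c,uv); return o+d*(z-o[2])/d[2]
        ~~~^^^^^^
  File "h.py", line 7, in ray
    d=np.array(c['rotation'])@np.array([p[0],p[1],1.]); return np.array(c['origin']),d
      ~~~~~~~~~~~~~~~~~~~~~~~^~~~~~~~~~~~~~~~~~~~~~~~~
ValueError: matmul: Input operand 1 has a mismatch in its core dimension 0, with gufunc signature (n?,k),(k,m?)->(n?,m?) (size 3 is different from 4)
```

```bash
sed -i "s/np.array(c\['rotation'\])/rot(c)/; s/^def save/from scipy.spatial.transform import Rotation\ndef rot(c): return Rotation.from_quat(np.roll(c['rotation'],-1)).as_matrix()\ndef save/" h.py
cat > run1.py <<'E'
from m import *
cs=camera('scene');cd=camera('side')
print('cork',cork(cs,(355,295,435,355)),cork(cd,(280,150,340,186)))
for c,b in((cs,(310,240,355,280)),(cd,(295,210,345,255))):
    m,s=foot(c,b); print(s)
    for v in range(s[1],s[1]+s[3],3):
        x=np.flatnonzero(m[v]); print(v,x.min(),x.max(),end=' | ')
    print()
a=cs['image'][140:380,130:530];cv2.imwrite('pics/c1.png',cv2.resize(a[:,:,::-1],(800,480)))
for n,c,uv,r in(('mill s',cs,(332,270),34),('mill d',cd,(320,248),34),('pink s',cs,(368,244),34),('pink d',cd,(266,263),34),('purple s',cs,(318,221),34),('purple d',cd,(298,317),34),('shaker s',cs,(240,271),27),('rest s',cs,(473,281),0),('rest d',cd,(215,183),0)):print(n,near(c,uv,r).round(0))
E
python3 run1.py
```

```text
cork ((660.6647338867188, 191.76806640625), 59.999305725097656) ((662.3682250976562, 196.1174774169922), 59.023216247558594)
[317 240  31  31 822]
240 322 342 | 243 319 345 | 246 318 346 | 249 317 347 | 252 317 346 | 255 317 346 | 258 317 346 | 261 318 346 | 264 319 345 | 267 320 342 | 270 331 331 | 
[303 210  33  45 925]
210 312 326 | 213 312 327 | 216 311 329 | 219 311 331 | 222 310 332 | 225 309 332 | 228 304 334 | 231 305 334 | 234 305 335 | 237 303 335 | 240 304 334 | 243 305 332 | 246 305 329 | 249 305 307 | 252 305 306 | 
mill s [539.  -5.]
mill d [544.   3.]
pink s [417.  35.]
pink d [426.  45.]
purple s [ 392. -115.]
purple d [ 402. -105.]
shaker s [ 644. -190.]
rest s [462. 304.]
rest d [451. 299.]
```

View pics/c1.png

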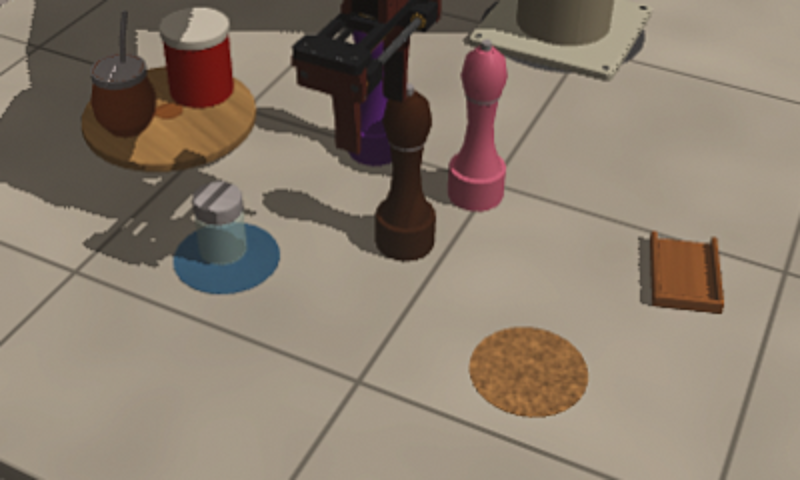

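The crop shows the dark mill's foot at (405,230) and the cork at (528,370). The gripper body beside the tall head could be a clearance problem, so I'll look at the gripper's real shape.

Run:
```python
from h import *
cs=camera('scene');cd=camera('side');cw=camera('wrist')
print(cw['origin'],cw['rotation'])
t=np.array(observe()['position'])
out=[]
for c in(cs,cd):
    im=c['image'][:,:,::-1].copy()
    im=cv2.resize(im,None,fx=4,fy=4,interpolation=cv2.INTER_CUBIC)
    for z in(80,):
        q=proj(c,[t+[sx*89,sy*37.5,z] for sx,sy in((1,1),(1,-1),(-1,-1),(-1,1))])
        cv2.polylines(im,[np.int32(q*4)],True,(0,255,0),1)
    q=proj(c,[t+[sx*57.5,sy*10,0] for sx,sy in((1,1),(1,-1),(-1,-1),(-1,1))])
    cv2.polylines(im,[np.int32(q*4)],True,(255,255,0),1)
    u=proj(c,[t+[0,0,60]])[0]*4; x,y=int(u[0]),int(u[1]); out.append(im[max(y-300,0):max(y-300,0)+500,x-200:x+200])
cv2.imwrite('pics/g.png',np.hstack(out)); cv2.imwrite('pics/w0.png',cw['image'][:,:,::-1])
```

```text
[624.74929126  77.72362394 384.93910661] [ 1.40714524e-01  9.90050058e-01 -3.38626631e-04 -4.36115202e-04]
```

View pics/g.png

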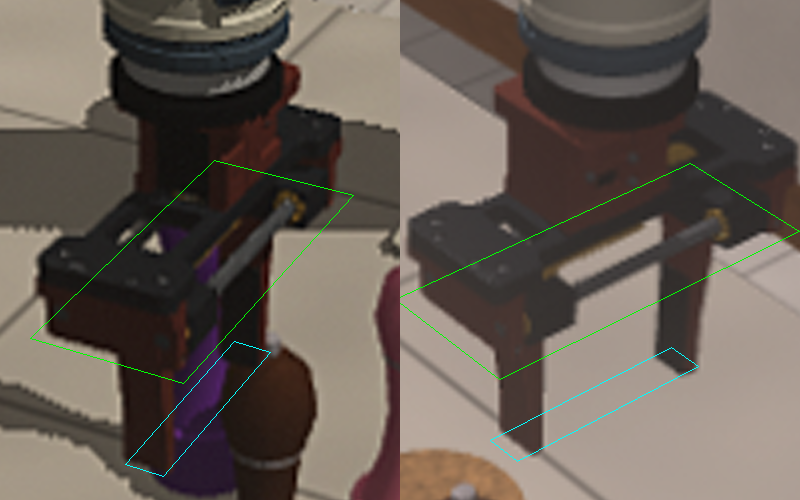

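The crop shows the gripper body reaching out wider than the fingers: carriers and rods at about 80 mm and up, then the palm. With the tool vertical, the body would reach the 52 mm head before a finger touched the foot. I'll test in free air what the arm does at the edge of its reach, since a tilt there would help.

>>> play_rows:
  gripper: [0,0,0,0,0,0,0,0,0,0]
  dp:
    - [0,0.05,0]
    - [0,0.1,0]
    - [0,0.16,0]
    - [0,0.22,0]
    - [0,0.28,0]
    - [0,0.34,0]
    - [0,0.4,0]
    - [0,0.46,0]
    - [0,0.5,0]
    - [0,0.5,0]
  twist: [0,0,0,0,0,0,0,0,0,0]

```text
t: 1.7
position: [1042.2, 0.0, 206.7]
tcp_rot: [0.018, 0.707, 0.707, 0.018]
ft_force: [0.9, 1.0, 1.0]
opening: 0.007
grip_force: 0.0
```

Run:
```python
from h import *
s=observe();print(s['t'],s['position'],s['tcp_rot'],s['joint_positions'],s['opening'])
c=camera('scene');im=c['image'][0:300,150:550,::-1];cv2.imwrite('pics/e.png',cv2.resize(im,(800,600),interpolation=cv2.INTER_CUBIC))
```

```text
1.7 [1.04224348e+03 2.11323743e-02 2.06697273e+02] [0.01808361 0.70687261 0.70687782 0.01810643] [-1.15833720e-02  1.26113739e+00  8.60826698e-02  6.34493810e-04
  1.74319034e+00 -1.14658915e-02] 0.007299889698142908
```

View pics/e.png

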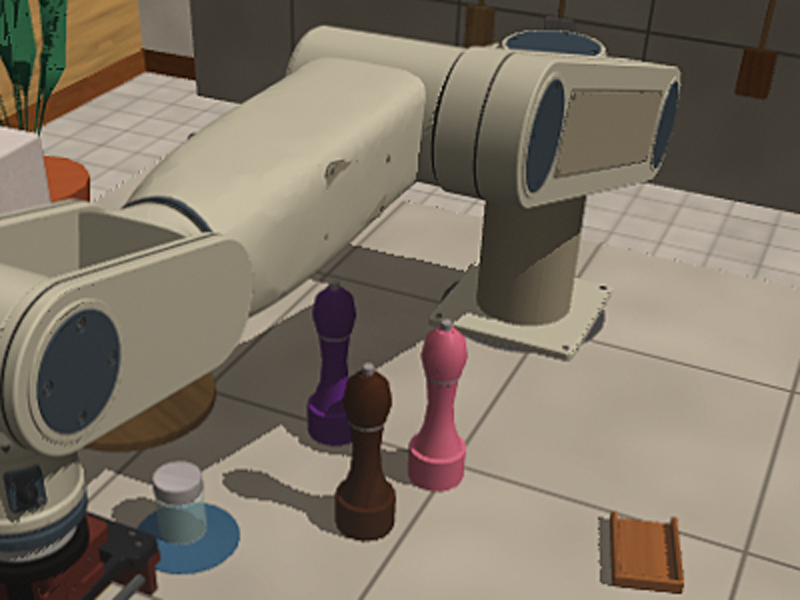

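The picture shows the mills untouched. At the limit of reach the tool tilted by about 0.05 rad with the fingers outward. Next I'll swing to the push azimuth (about 58°) and see whether the tilt stays in the commanded pose.

>>> play_rows:
  gripper: [0,0,0,0,0,0,0,0,0,0,0,0,0,0,0,0,0,0,0,0]
  dp:
    - [0.04,-0.032,-0.01]
    - [0.08,-0.064,-0.02]
    - [0.12,-0.096,-0.03]
    - [0.16,-0.128,-0.03]
    - [0.2,-0.16,-0.03]
    - [0.24,-0.19,-0.03]
    - [0.28,-0.225,-0.03]
    - [0.32,-0.255,-0.03]
    - [0.36,-0.29,-0.03]
    - [0.4,-0.32,-0.03]
    - [0.45,-0.35,-0.03]
    - [0.5,-0.38,-0.03]
    - [0.54,-0.42,-0.03]
    - [0.58,-0.46,-0.03]
    - [0.62,-0.49,-0.03]
    - [0.66,-0.53,-0.03]
    - [0.7,-0.56,-0.03]
    - [0.74,-0.59,-0.03]
    - [0.77,-0.61,-0.03]
    - [0.77,-0.61,-0.03]
  twist: [0.03,0.06,0.09,0.12,0.15,0.18,0.21,0.24,0.27,0.3,0.33,0.36,0.39,0.42,0.45,0.48,0.51,0.54,0.56,0.56]

```text
t: 4.25
position: [429.3, 774.2, 211.7]
tcp_rot: [0.01, 0.874, 0.485, 0.025]
ft_force: [-0.1, -0.4, 0.5]
opening: 0.007
grip_force: 0.0
```

```bash
cat >> h.py <<'E'
def st():
    s=observe(); q=s['tcp_rot']; R=Rotation.from_quat(np.roll(q,-1)).as_matrix()
    print('t %.2f pos %s'%(s['t'],np.round(s['position'],1)),'open',round(s['opening'],3),'F',np.round(s['ft_force'],1),'\nx',R[:,0].round(3),'y',R[:,1].round(3),'z',R[:,2].round(3),'q',np.round(s['joint_positions'],3)); return s,R
E
python3 -c "
from h import *
st()"
```

```text
t 4.25 pos [429.3 774.2 211.7] open 0.007 F [-0.1 -0.4  0.5] 
x [0.527 0.849 0.035] y [ 0.848 -0.528  0.041] z [ 0.053  0.008 -0.999] q [ 1.066  0.829  0.941 -0.044  1.339  1.632]
```

The tilt does persist, so I'll tilt further at this azimuth, again in free air.

>>> play_rows:
  gripper: [0,0,0,0,0,0,0,0,0,0]
  dp:
    - [0.06,0,0]
    - [0.12,0,0]
    - [0.18,0,0]
    - [0.24,0,0]
    - [0.3,0,0]
    - [0.4,0,0]
    - [0.5,0,0]
    - [0.6,0,0]
    - [0.6,0,0]
    - [0.6,0,0]
  twist: [0,0,0,0,0,0,0,0,0,0]

```text
t: 5.5
position: [533.5, 911.8, 173.3]
tcp_rot: [-0.001, 0.874, 0.484, 0.044]
ft_force: [-0.1, 0.3, 0.4]
opening: 0.008
grip_force: 0.0
```

```bash
python3 -c "
from h import *
st()"
```

```text
t 5.50 pos [533.5 911.8 173.3] open 0.008 F [-0.1  0.3  0.4] 
x [0.527 0.846 0.078] y [ 0.846 -0.531  0.04 ] z [ 0.076  0.045 -0.996] q [ 1.043  1.294  0.086 -0.043  1.684  1.595]
```

>>> play_rows:
  gripper: [0,0,0,0,0,0]
  dp:
    - [0.06,0,-0.02]
    - [0.12,0,-0.04]
    - [0.2,0,-0.06]
    - [0.3,0,-0.08]
    - [0.3,0,-0.08]
    - [0.3,0,-0.08]
  twist: [0,0,0,0,0,0]

```text
t: 6.25
position: [542.6, 916.7, 210.5]
tcp_rot: [-0.014, 0.873, 0.484, 0.065]
ft_force: [-0.5, -0.3, -0.2]
opening: 0.005
grip_force: 0.0
```

>>> play_rows:
  gripper: [0,0,0,0,0,0]
  dp:
    - [0.06,0,0]
    - [0.12,0,0]
    - [0.2,0,0]
    - [0.3,0,0]
    - [0.3,0,0]
    - [0.3,0,0]
  twist: [0,0,0,0,0,0]

```text
t: 7.0
position: [557.1, 929.2, 200.5]
tcp_rot: [-0.027, 0.871, 0.484, 0.087]
ft_force: [-0.7, -0.7, -0.2]
opening: 0.004
grip_force: 0.0
```

```bash
python3 -c "
from h import *
st()"
```

```text
t 7.00 pos [557.1 929.2 200.5] open 0.004 F [-0.7 -0.7 -0.2] 
x [0.517 0.837 0.178] y [ 0.847 -0.531  0.037] z [ 0.126  0.132 -0.983] q [ 1.031  1.271  0.087 -0.041  1.604  1.583]
```

>>> play_rows:
  gripper: [0,0,0,0,0,0,0]
  dp:
    - [0.06,0,-0.02]
    - [0.12,0,-0.04]
    - [0.2,0,-0.04]
    - [0.3,0,-0.04]
    - [0.4,0,-0.04]
    - [0.4,0,-0.04]
    - [0.4,0,-0.04]
  twist: [0,0,0,0,0,0,0]

```text
t: 7.88
position: [565.7, 935.6, 231.2]
tcp_rot: [-0.04, 0.868, 0.483, 0.109]
ft_force: [0.3, 0.6, 0.5]
opening: 0.003
grip_force: 0.0
```

Run:
```python
from h import *
s,R=st(); p=np.array(s['position'])
mill=np.array([541.5,-1]);mat=np.array([661.5,194]);u=(mat-mill)/np.linalg.norm(mat-mill)
print(np.linalg.norm(mat-mill),u)
for d,z in((130,300),(100,300),(100,16)):
    w=np.r_[mill-d*u,z]; print(d,z,w.round(0),(R.T@(w-p)/1000).round(3))
```

```text
t 7.88 pos [565.7 935.6 231.2] open 0.003 F [0.3 0.6 0.5] 
x [0.51  0.829 0.228] y [ 0.847 -0.531  0.036] z [ 0.151  0.175 -0.973] q [ 1.027  1.244  0.087 -0.039  1.58   1.578]
228.96506283710622 [0.52409743 0.85165832]
130 300 [ 473. -112.  300.] [-0.9    0.48  -0.264]
100 300 [489. -86. 300.] [-0.871  0.48  -0.257]
100 16 [489. -86.  16.] [-0.936  0.47   0.019]
```

Tilt is now 0.23 rad along the push direction, which is enough. The arm is clear of the view, so I'll refine the mills' positions by intersecting foot bearings from both cameras.

```bash
cat >> m.py <<'E'
def bear(ca,ua,cb,ub):
    (o1,d1),(o2,d2)=ray(ca,ua),ray(cb,ub)
    k=np.linalg.solve(np.c_[d1[:2],-d2[:2]],(o2-o1)[:2]); return (o1+k[0]*d1),(o2+k[1]*d2)
def blob(c,f,box):
    x0,y0,x1,y1=box;h=cv2.cvtColor(c['image'],cv2.COLOR_RGB2HSV).astype(int)
    k=np.zeros(h.shape[:2],np.uint8);k[y0:y1,x0:x1]=f(h[y0:y1,x0:x1])
    n,l,s,ce=cv2.connectedComponentsWithStats(k);i=1+np.argmax(s[1:,4]);return l==i,s[i],ce[i]
E
python3 - <<'E'
from m import *
cs=camera('scene');cd=camera('side')
print('cork',cork(cs,(355,295,435,355)),cork(cd,(275,145,345,190)))
dark=lambda h:(h[...,2]<75)&(h[...,1]>90)
pink=lambda h:((h[...,0]>160)|(h[...,0]<3))&(h[...,1]>90)&(h[...,2]>100)
purp=lambda h:(h[...,0]>125)&(h[...,0]<150)&(h[...,1]>90)
for n,f,bs,bd in(('mill',dark,(300,180,360,285),(290,150,350,260)),('pink',pink,(345,155,395,255),(235,170,285,275)),('purp',purp,(290,140,345,230),(265,225,325,325))):
    r=[]
    for c,b in((cs,bs),(cd,bd)):
        m,s,ce=blob(c,f,b); 
        # foot = lowest 22 px below the waist
        v1=s[1]+s[3]-1; ys=np.arange(v1-16,v1-9); mid=np.mean([(np.flatnonzero(m[y]).min()+np.flatnonzero(m[y]).max())/2 for y in ys])
        r.append((mid,ys.mean())); print(n,s,np.round(r[-1],1),[ (np.flatnonzero(m[y]).min(),np.flatnonzero(m[y]).max()) for y in ys[::3]])
    a,b=bear(cs,r[0],cd,r[1]); print(n,a.round(1),b.round(1))
a=cs['image'][240:480,330:640];b=cd['image'][0:240,200:640]
cv2.imwrite('pics/z.png',cv2.resize(np.hstack([a,b])[:,:,::-1],(800,256)))
E
```

```text
cork ((660.5933227539062, 191.70956420898438), 59.93770980834961) ((662.2402954101562, 196.6874542236328), 58.87165451049805)
mill [ 304  180   42   43 1091] [323.5 209. ] [(np.int64(306), np.int64(343)), (np.int64(305), np.int64(342)), (np.int64(305), np.int64(340))]Traceback (most recent call last):
  File "<stdin>", line 10, in <module>
  File "m.py", line 24, in blob
    n,l,s,ce=cv2.connectedComponentsWithStats(k);i=1+np.argmax(s[1:,4]);return l==i,s[i],ce[i]
                                                     ~~~~~~~~~^^^^^^^^^
    return _wrapfunc(a, 'argmax', axis=axis, out=out, **kwds)
    return bound(*args, **kwds)
ValueError: attempt to get argmax of an empty sequence
```

Run:
```python
from m import *
cs=camera('scene');cd=camera('side')
for n,a,b in(('mill',(331.6,255),(319.5,236)),('pink',(368.5,233.5),(264.5,246)),('purp',(317,206),(297.5,298))):
    p,q=bear(cs,a,cd,b); print(n,p.round(1),q.round(1))
a=cs['image'][100:480,240:640];b=cd['image'][0:380,200:600]
cv2.imwrite('pics/z.png',np.hstack([a,b])[:,:,::-1])
```

```text
mill [535.3  -8.2  10.8] [535.3  -8.2  16.9]
pink [424.1  36.7  10.4] [424.1  36.7  24.9]
purp [ 398.7 -115.    26. ] [ 398.7 -115.    29.7]
```

View pics/z.png

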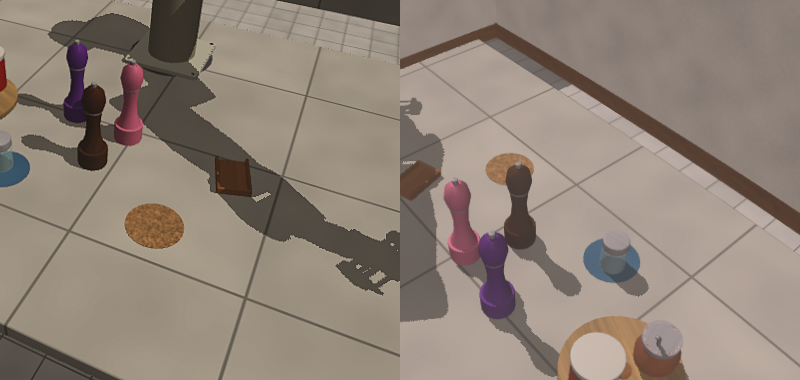

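The crop shows everything still in place: mill foot at (92,155), cork at (155,225) on the left, and nothing between them. I'll use mill (537,-5) and cork (661,194), with the fingers slightly open so the foot sits against two edges.

Run:
```python
from h import *
s,R=st(); p=np.array(s['position'])
mill=np.array([537,-5]);mat=np.array([661.5,194]);u=(mat-mill)/np.linalg.norm(mat-mill)
for d,z in((60,270),(60,20)):
    w=np.r_[mill-d*u,z]; print(d,z,w.round(0),(R.T@(w-p)/1000).round(4))
print('down 250',R.T@[0,0,-.25],'fwd u 10',R.T@np.r_[u,0]*.01)
```

```text
t 8.07 pos [565.7 935.7 231.8] open 0.008 F [ 0.1  0.6 -0.4] 
x [0.51  0.829 0.229] y [ 0.847 -0.531  0.036] z [ 0.152  0.175 -0.973] q [ 1.027  1.244  0.087 -0.039  1.58   1.578]
60 270 [505. -56. 270.] [-0.8444  0.4764 -0.2199]
60 20 [505. -56.  20.] [-0.9015  0.4673  0.0233]
down 250 [-0.05715471 -0.00910359  0.24320868] fwd u 10 [ 9.73487004e-03 -8.36865007e-06  2.28740797e-03]
```

>>> play_rows:
  gripper: [0.25,0.25,0.25,0.25,0.25,0.25,0.25,0.25,0.25,0.25,0.25,0.25,0.25,0.25,0.25,0.25,0.25,0.25,0.25,0.25]
  dp:
    - [-0.05,0.028,-0.013]
    - [-0.1,0.056,-0.026]
    - [-0.15,0.084,-0.039]
    - [-0.2,0.112,-0.052]
    - [-0.25,0.14,-0.065]
    - [-0.3,0.168,-0.078]
    - [-0.35,0.196,-0.091]
    - [-0.4,0.224,-0.104]
    - [-0.45,0.252,-0.117]
    - [-0.5,0.28,-0.13]
    - [-0.55,0.308,-0.143]
    - [-0.6,0.336,-0.156]
    - [-0.65,0.365,-0.169]
    - [-0.7,0.395,-0.182]
    - [-0.75,0.424,-0.195]
    - [-0.79,0.446,-0.206]
    - [-0.825,0.465,-0.215]
    - [-0.844,0.476,-0.22]
    - [-0.844,0.476,-0.22]
    - [-0.844,0.476,-0.22]
  twist: [0,0,0,0,0,0,0,0,0,0,0,0,0,0,0,0,0,0,0,0]

```text
t: 10.58
position: [505.0, -54.9, 270.4]
tcp_rot: [-0.04, 0.868, 0.483, 0.11]
ft_force: [0.1, 0.5, 0.0]
opening: 0.248
grip_force: 0.0
```

Run:
```python
from h import *
s,R=st(); p=np.array(s['position'])
for z in (230,20): print((R.T@(np.array([505,-56,z])-p)/1000).round(4))
a=save('scene','q.png')['image'][20:320,150:550];b=save('side','q2.png')['image'][60:360,160:560]
cv2.imwrite('pics/z2.png',np.hstack([a,b])[:,:,::-1])
```

```text
t 10.57 pos [505.  -54.9 270.4] open 0.248 F [0.1 0.5 0. ] 
x [0.51  0.829 0.229] y [ 0.847 -0.531  0.037] z [ 0.152  0.175 -0.973] q [-0.259  0.143  1.921  0.252  0.987  0.166]
[-0.0102 -0.0009  0.0391]
[-0.0583 -0.0086  0.2434]
```

View pics/z2.png

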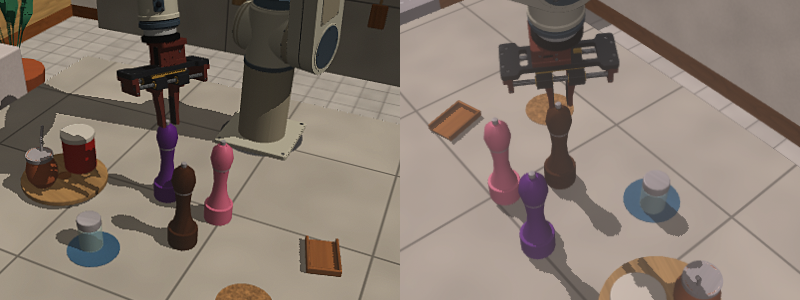

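The picture shows the body bar fixed at its full 178 mm width, so its left end has to pass the pink mill. I'll shift the tool about 5 mm away from pink. It is well above the mills now, so I'll descend behind the dark mill.

>>> play_rows:
  gripper: [0.25,0.25,0.25,0.25,0.25,0.25,0.25,0.25,0.25,0.25]
  dp:
    - [-0.0074,-0.0005,0.0305]
    - [-0.0147,-0.0009,0.061]
    - [-0.022,-0.0013,0.091]
    - [-0.0294,-0.0018,0.122]
    - [-0.0368,-0.0022,0.152]
    - [-0.044,-0.0027,0.183]
    - [-0.0515,-0.0031,0.213]
    - [-0.056,-0.0034,0.232]
    - [-0.0588,-0.0036,0.2435]
    - [-0.0588,-0.0036,0.2435]
  twist: [0,0,0,0,0,0,0,0,0,0]

```text
t: 11.92
position: [508.7, -59.0, 19.3]
tcp_rot: [-0.04, 0.868, 0.483, 0.109]
ft_force: [-0.7, 0.2, 0.8]
opening: 0.25
grip_force: 0.0
```

Run:
```python
from h import *
st()
a=save('scene','q3.png')['image'][120:320,230:430];b=save('side','q4.png')['image'][120:320,210:410]
cv2.imwrite('pics/z3.png',cv2.resize(np.hstack([a,b])[:,:,::-1],(800,400),interpolation=cv2.INTER_CUBIC))
```

```text
t 11.93 pos [508.7 -59.   19.3] open 0.25 F [-0.7  0.2  0.8] 
x [0.51  0.83  0.228] y [ 0.847 -0.53   0.035] z [ 0.15   0.176 -0.973] q [-0.266  0.582  2.056  0.5    0.451 -0.157]
```

View pics/z3.png

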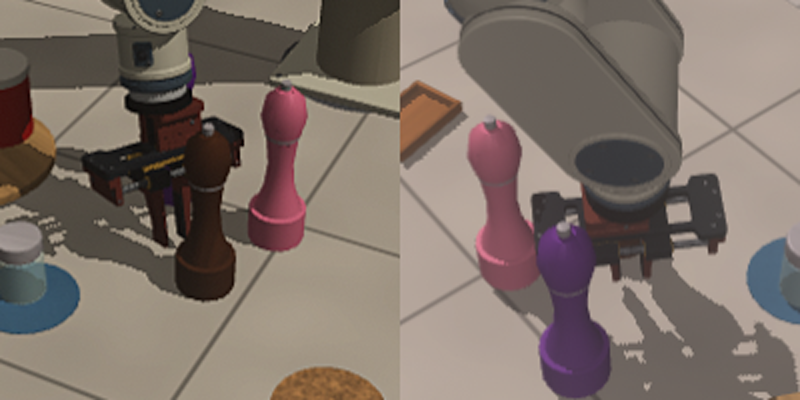

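The gripper is now behind the mill and clear of pink and purple, with the mill foot unmoved at (205,265). First slow push: 120 mm, the first 18 mm of it free.

>>> play_rows:
  gripper: [0.25,0.25,0.25,0.25,0.25,0.25,0.25,0.25,0.25,0.25,0.25,0.25,0.25,0.25,0.25,0.25,0.25,0.25,0.25,0.25]
  dp:
    - [0.005,0,0.0012]
    - [0.01,0,0.0023]
    - [0.014,0,0.0033]
    - [0.017,0,0.004]
    - [0.02,0,0.0047]
    - [0.024,0,0.0056]
    - [0.029,0,0.0068]
    - [0.035,0,0.0082]
    - [0.041,0,0.0096]
    - [0.047,0,0.011]
    - [0.053,0,0.0124]
    - [0.059,0,0.0138]
    - [0.065,0,0.0152]
    - [0.071,0,0.0167]
    - [0.077,0,0.0181]
    - [0.083,0,0.0195]
    - [0.089,0,0.0209]
    - [0.094,0,0.022]
    - [0.097,0,0.0228]
    - [0.097,0,0.0228]
  twist: [0,0,0,0,0,0,0,0,0,0,0,0,0,0,0,0,0,0,0,0]

```text
t: 14.52
position: [562.0, 25.1, 19.8]
tcp_rot: [-0.04, 0.868, 0.483, 0.11]
ft_force: [0.4, 0.0, -0.1]
opening: 0.246
grip_force: 0.0
```

Run:
```python
from h import *
s,R=st(); p=np.array(s['position']);mat=np.array([661.5,194])
u=R[:2,0]/np.linalg.norm(R[:2,0]); print('mill est',p[:2]+42*u,'remaining',mat-42*u-p[:2], R.T@np.r_[mat-42*u-p[:2],19.5-p[2]])
a=save('scene','q5.png')['image'][150:350,250:450];b=save('side','q6.png')['image'][90:290,210:410]
cv2.imwrite('pics/z4.png',cv2.resize(np.hstack([a,b])[:,:,::-1],(800,400),interpolation=cv2.INTER_CUBIC))
```

```text
t 14.53 pos [562.   25.1  19.8] open 0.246 F [ 0.4  0.  -0.1] 
x [0.51  0.829 0.229] y [ 0.847 -0.531  0.037] z [ 0.152  0.175 -0.973] q [-0.08   0.613  1.969  0.437  0.457  0.093]
mill est [584.01612642  60.84594002] remaining [ 77.48387358 133.15405998] [149.84978038  -5.05101017  35.40320851]
```

View pics/z4.png

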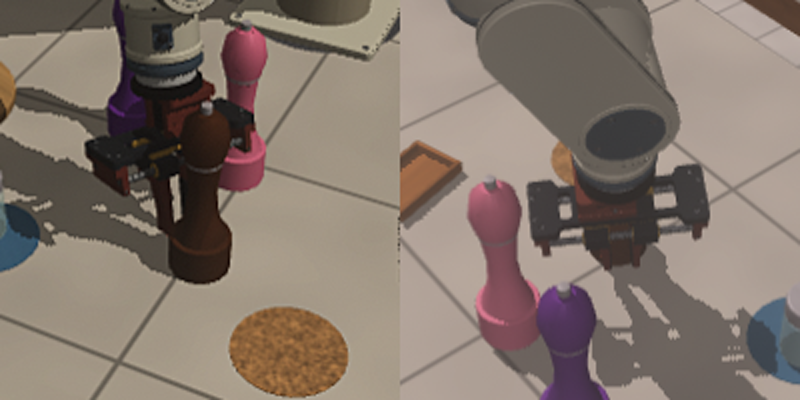

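The mill slides upright against the fingers (foot at (200,255) in the crop), and pink and purple are untouched. I'll continue 120 mm.

>>> play_rows:
  gripper: [0.25,0.25,0.25,0.25,0.25,0.25,0.25,0.25,0.25,0.25,0.25,0.25,0.25,0.25,0.25,0.25,0.25,0.25,0.25,0.25]
  dp:
    - [0.003,0,0.0007]
    - [0.008,-0.0003,0.0019]
    - [0.014,-0.0006,0.0033]
    - [0.021,-0.0009,0.0049]
    - [0.028,-0.0012,0.0066]
    - [0.035,-0.0015,0.0082]
    - [0.042,-0.0018,0.0099]
    - [0.049,-0.0021,0.0115]
    - [0.056,-0.0024,0.0132]
    - [0.063,-0.0027,0.0148]
    - [0.07,-0.003,0.0165]
    - [0.077,-0.0033,0.0181]
    - [0.084,-0.0036,0.0198]
    - [0.091,-0.0039,0.0214]
    - [0.098,-0.0042,0.023]
    - [0.104,-0.0045,0.0245]
    - [0.11,-0.0048,0.0259]
    - [0.114,-0.005,0.0268]
    - [0.117,-0.005,0.0275]
    - [0.117,-0.005,0.0275]
  twist: [0,0,0,0,0,0,0,0,0,0,0,0,0,0,0,0,0,0,0,0]

```text
t: 17.12
position: [621.6, 129.6, 19.6]
tcp_rot: [-0.04, 0.868, 0.483, 0.11]
ft_force: [-0.1, -0.4, 0.2]
opening: 0.254
grip_force: 0.2
```

```bash
cat > chk.py <<'E'
from m import *
import sys
s,R=st(); p=np.array(s['position']);mat=np.array([661.5,194])
u=R[:2,0]/np.linalg.norm(R[:2,0]); e=p[:2]+42*u; print('mill est',e,'togo',R.T@np.r_[mat-42*u-p[:2],19.5-p[2]])
c=save('scene','f%s.png'%sys.argv[1]); q=proj(c,[[*e,22],[*e,0]]).round(0); print(q)
x,y=map(int,q[0]); m,t=foot(c,(x-30,y-8,x+30,y+30)); v=range(y-4,y+5); 
mid=np.mean([(np.flatnonzero(m[k]).min()+np.flatnonzero(m[k]).max())/2 for k in v]); print('mid',mid,y,'expected',q[0],'box',t)
bot=t[1]+t[3]-1; xb=np.flatnonzero(m[bot]).mean(); print('bottom',xb,bot,'expected',proj(c,[[*(e-34*(e-c['origin'][:2])/np.linalg.norm(e-c['origin'][:2])),0]]),near(c,(xb,bot)))
E
python3 chk.py 1
```

```text
t 17.12 pos [621.6 129.6  19.6] open 0.254 F [-0.1 -0.4  0.2] 
x [0.51  0.829 0.229] y [ 0.847 -0.531  0.037] z [ 0.152  0.175 -0.973] q [0.11  0.668 1.826 0.336 0.498 0.381]
mill est [643.57402639 165.36723859] togo [ 3.28599786e+01 -1.80098192e-02  7.83626843e+00]
[[386. 307.]
 [385. 315.]]
mid 384.5 307 expected [386. 307.] box [365 299  37  28 882]
bottom 385.0 326 expected [[383.32054029 327.12684346]] [639.230344   167.43330934]
```

The camera and the kinematics agree to about 5 mm. Final 33 mm, decelerating.

>>> play_rows:
  gripper: [0.25,0.25,0.25,0.25,0.25,0.25,0.25,0.25,0.25,0.25]
  dp:
    - [0.003,0,0.0007]
    - [0.008,0,0.0019]
    - [0.013,0,0.003]
    - [0.018,0,0.0042]
    - [0.022,0,0.0052]
    - [0.026,0,0.0061]
    - [0.029,0,0.0068]
    - [0.0315,0,0.0074]
    - [0.0325,0,0.0076]
    - [0.0325,0,0.0076]
  twist: [0,0,0,0,0,0,0,0,0,0]

```text
t: 18.42
position: [639.2, 157.7, 19.7]
tcp_rot: [-0.04, 0.868, 0.483, 0.11]
ft_force: [-0.6, -0.6, 0.2]
opening: 0.249
grip_force: 0.3
```

>>> play_rows:
  gripper: [0.25,0.25,0.25,0.25,0.25,0.25,0.25,0.25,0.25,0.25,0.25,0.25]
  dp:
    - [-0.002,0,-0.0005]
    - [-0.006,0,-0.0014]
    - [-0.012,0,-0.0028]
    - [-0.022,0,-0.0052]
    - [-0.035,0,-0.0082]
    - [-0.05,0,-0.0118]
    - [-0.065,0,-0.0153]
    - [-0.08,0,-0.0188]
    - [-0.095,0,-0.0223]
    - [-0.11,0,-0.0258]
    - [-0.12,0,-0.0282]
    - [-0.12,0,-0.0282]
  twist: [0,0,0,0,0,0,0,0,0,0,0,0]

```text
t: 19.92
position: [573.4, 52.5, 19.6]
tcp_rot: [-0.04, 0.868, 0.482, 0.109]
ft_force: [0.1, 0.7, 0.1]
opening: 0.249
grip_force: 0.0
```

Run:
```python
from m import *
st()
c=save('scene','q7.png');d=save('side','q8.png')
m,t=foot(c,(360,305,430,360)); v=range(t[1]+t[3]-14,t[1]+t[3]-8); mid=np.mean([(np.flatnonzero(m[k]).min()+np.flatnonzero(m[k]).max())/2 for k in v]); b=t[1]+t[3]-1
print(t,mid,near(c,(mid,b)),proj(c,[[661.5,194,0],[661.5,194,22]]))
cv2.imwrite('pics/z5.png',cv2.resize(np.hstack([c['image'][180:380,250:450],d['image'][60:260,210:410]])[:,:,::-1],(800,400),interpolation=cv2.INTER_CUBIC))
```

```text
t 19.93 pos [573.4  52.5  19.6] open 0.249 F [0.1 0.7 0.1] 
x [0.511 0.829 0.229] y [ 0.846 -0.532  0.036] z [ 0.152  0.175 -0.973] q [-0.026  0.622  1.946  0.416  0.459  0.167]
[ 368  305   45   33 1070] 393.5833333333333 [658.24350725 194.03753669] [[394.73148228 325.3610351 ]
 [395.7340619  317.94899673]]
```

View pics/z5.png

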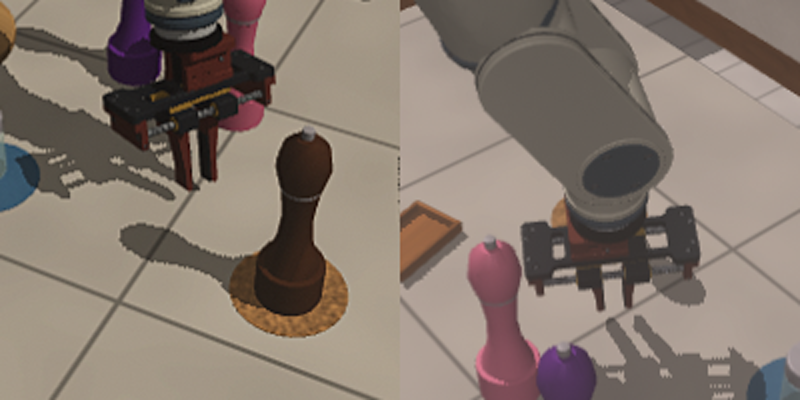

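The mill stands upright with its foot wholly on the cork (centre about (290,290), cork all round it), roughly 3 mm from the mat's centre. The hand is clear of everything and the other things are unmoved, so I'm handing in.

```bash
python3 -c "
from workcell import *
print(hand_in())"
```

```text
the job is handed in; nothing more can be done
None
```

The pepper mill stands upright on the cork mat, about 3 mm from its centre by the camera, with the hand clear and the bystanders not touched; I handed the job in at about 20 s, and the hand-in returned no verdict.

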